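# Close a one-hand bar clamp on a glued joint and keep the squeeze

## Robot

A 6-joint arm with a two-finger parallel gripper is mounted at the origin on a cart in front of the work surface, level with it; the furniture and walls round the work are solid. World frame = base frame: x ahead of the robot, y to its left, z up, the work surface at z = 0. Lengths are in m, angles in rad, forces in N, time in s.
With the tool pointing down it reaches from about 0.225 to 0.875 m from the base axis. Payload 3.4 kg.
Tool frame: the origin (TCP) lies midway between the tips of the shut fingers; the grasp point (between the pads) lies 19 mm behind it; x points along the fingers, y is the direction in which the jaws open and shut, and the axes are right-handed (so a half turn about x gives the same grasp; the last joint's range is limited). The gripper opens to 85 mm and grips with 20 to 120 N. Pads are 22 mm wide; open, the fingers measure 114 mm over their backs; the gripper's body (76 mm by 85 mm) begins 54 mm behind the grasp point. The pads swing forward as they close: fully open they stand 13 mm farther back than shut.
Start: joints at [1.099, 0.276, 1.505, -0, 1.361, -0.121], TCP at [0.198, 0.54, 0.231] pointing down, gripper open.
Joint ranges: [-2.89, 2.89], [-0.75, 2.08], [0.22, 2.7], [-1.18, 4.32], [0.11, 2.71], [-2.7, 2.7]. Speed limits (rad/s): [2.57, 2.57, 3.14, 3.14, 3.14, 3.14].

## Interface

Orientations are given as a unit quaternion [w, x, y, z].
In Python, from rig import manip, get_image, get_calibration, ticket gives the robot as it stands. The module is installed in compiled form; this text tells all that it offers.
- The arm moves only by the tool arm_command, never from a script. Its argument "series" is text: rows parted by semicolons, each of 7 numbers parted by spaces: the shift along the tool's x, y, z in units of 0.1 m (1.0 is 0.1 m), then the turn, a rotation vector about the tool's x, y, z in units of pi rad (1.0 is pi rad), then the opening, from -1 (shut) to 1 (fully open), so that 0 is half open. In form: tx ty tz rx ry rz claw; .... A call has 1 to 12 rows; each row shifts and turns the commanded pose from where the row before left it, along the tool's axes as they then stand; what a row does not reach is not made up. A row lasts 1/12 s, in which the tool goes at most 41.7 mm and 7.16 degrees, less where a joint would pass 70% of its speed; a pose out of reach is approached as far as the arm can. A call with a number of a shift or a turn outside -1 to 1 is refused whole. A call with a gripper value outside its range is refused whole. The fingers move at their own pace and stop on an object; "squeeze" is the grip in N (left out, the last holds). Time passes only in rows, so rows that do not move let the fingers close. It gives the time, the measured TCP pose, the force and the opening at its end, in the units of the state.
- manip.get_state(): the state, without advancing time (a new reading comes with each control period).
- get_image(name): name is "side" or "top" or "wrist"; returns the picture (420x560x3 uint8, red, green, blue); there is no depth.
- get_calibration(name): a dict with "fx", "fy", "cx", "cy" (pixels), "cam_to_world" (4x4, takes a point from camera to world coordinates); the wrist camera has in their place "tool_from_camera" (4x4, takes a point from camera to tool coordinates, whose origin is the TCP and whose axes are the tool frame's). Camera axes: x right, y down, z forward; pixel columns grow to the right and rows downward; lengths in m; the calibration is good to about 2 mm. A picture is of the moment at which its call begins: read the wrist's pose just before it. get_calibration takes no time and is no camera call.
- ticket.sign_off(): hands the job in, once; it reports no verdict.
The state is a dict: "clock": time; "qpos": joint angles; "qd": joint speeds; "effort": joint torques, N m; "position": TCP position; "ee_rot": TCP orientation; "contact_force": force on the tool from outside, world axes, zero at the start; "moment": the same for the moment, N m; "width": finger opening in m.
Only numpy, scipy, OpenCV 4.12 (cv2) and the standard library are available. Lean on these libraries where they do the work, as an engineer would, in place of code of your own. Each camera call takes 0.05 s, during which the arm holds its last target. There are 200 camera calls.

## Task

Clamp up a glued joint with the one-hand bar clamp on the bench: lay the short wood block flat in the clamp's mouth, its length along the toothed bar, in line with the two orange pads, its end up against the batten that already lies at the head pad, and let it go. Then take the clamp's handle and trigger together between the fingers, with a light grip, pump the trigger (squeeze, let it spring back, squeeze again) until the far jaw's pad presses the block firmly against the batten, and finish holding it so: keep the trigger squeezed and do not let go, because the pressure is lost when the trigger is released. Draw the far jaw in with the trigger alone, never touching it, do not crush the soft wood, and leave the glue bottle, tape measure and pencil where they are.

Things in the scene. Friction and masses are not known exactly. Their poses are not given: they have to be found in the camera images.
- clamp: pistol-grip bar clamp, loose, 1.2 kg, lying flat: black, orange pads and trigger. Origin on the bench under the bar, in the plane of the head pad's face; y along the bar from head to far jaw, x to the mouth (away from the robot), z up. Bar x -13 to 10, z 11 to 19, tail from y -169; black head x -40 to 46, y -72 to -10, its jaw arm to x 98. Nothing over 33 high. Slides on the bench at about 7 N
- head_pad: orange pad of the head, fixed to the clamp, 44 wide (x), 30 high, face looks to +y; origin at the centre of the face, 16.5 above the bench, at clamp x = 70, y = 0
- far_jaw: black jaw on the far end of the toothed bar, with its pad; not to be touched. With clamp_bar = 0 it fills clamp y 175 to 207, x -22 to 98, 29 high, and moves towards -y as the clamp closes; its origin is then the clamp's, shifted by clamp_bar
- jaw_pad: orange rubber pad of the far jaw, 44 wide (x), 30 high, face looks to -y to the head pad; origin at the centre of the face, 16.5 above the bench, at clamp x = 70, y = 175.5 minus clamp_bar (plus pad_give)
- clamp_handle: the fixed handle, black with an orange inlay, pointing from the head to -x (to the robot): clamp x -141 to -38, y -62 to -36, z 0 to 30. Origin as the clamp's
- trigger_blade: the orange trigger blade beside the handle on its +y side, 74 long (x), 14 thick (y), z 4 to 28; origin at its middle, at bench level. It hinges in the head about z at clamp x = 34, y = -30; squeezing moves it to -y, to the handle
- handle_back (a point): middle of the handle's rear face (looks to -y), at clamp x = -77, y = -62, 16 above the bench: one finger goes here. Free space beside it
- trigger_front (a point): middle of the trigger's front face (looks to +y), 16 above the bench: the other finger goes here. Released it is at clamp x = -76, y = 1: handle and trigger together measure 64 across at rest, about 41 fully squeezed. Free space beside it, 36 to the head. About 4 N move it while the jaw is free; the clamp centres itself between the fingers
- clamp_trigger (a joint): trigger angle: 0 released (it springs back by itself), 0.20 rad fully squeezed. A sprung pawl on it drives the toothed bar (tooth pitch 6 mm): a full squeeze draws the far jaw in about 6 mm; on the way back the pawl clicks over the teeth while a 5 N brake keeps the bar. Let it come back all the way to catch the next tooth
- clamp_bar (a joint): how far the far jaw has been drawn in, m: 0 fully open (175.5 mm between the pads), growing as the clamp closes; 0 to 0.016 at the start. Batten and block are 135 long together, so the jaw meets the block at about 0.0405 and some 5 to 8 squeezes are needed
- pad_give (a joint): how far the far jaw's rubber pad is pressed in, m: 0 free, 0.001 at 12 N, 0.002 at 24 N. A grip of 20 N on handle and trigger makes the pad press with roughly 17 to 30 N, which is right; over 45 N crushes the wood (a hard grip of 70 N or more does that). Released, the pad keeps 5 N at most
- batten: square wooden batten 45 x 160 x 45 high, lying across the mouth, a long face at the head pad (0 to 5 mm off it). Origin: centre of its underside; its y runs along its length, which lies along the clamp's x, its x along the clamp's y (it is laid at yaw 90 degrees to the clamp)
- block: short wood block, 60 x 90 x 38 high, 0.08 to 0.15 kg, lying flat left of the clamp. Origin: centre of its underside; x across the 60 mm width (grasp it so), y along its length. In the clamp its y lies along the clamp's y (either way round), centre at clamp x = 70, which leaves 30 mm free between block and bar
- glue_bottle: white plastic glue bottle, 51 across, 83 high, standing; leave alone. Origin: centre of its underside
- tape_measure: yellow tape measure, 38 x 72 x 62 high; leave alone. Origin: centre of its underside
- pencil: red pencil, 168 x 8 x 7, lying; leave alone. Origin: centre of its underside, x along it
Not all that is in view belongs to the job. What is shaped like the block but black or turquoise is not meant.

How it is judged:
By the outcome, as a careful person would: the job done as asked, in the order asked, and still so for the second after the job is handed in, while the arm keeps its last pose, push and grip.
It also fails if it takes over 61 s, if anything falls off the work surface, if the arm or the gripper's body presses on something with over 40 N, if the wrist force passes 120 N, or if a joint passes its speed limit or range.

## Working session

There is one attempt and no reset: what is moved stays moved. The work goes in short steps, Python scripts to look and compute and a tool call to move; the robot and the scene stay as the last step left them, time stands still between calls to the robot, and variables do not carry over. Pictures are saved under pics/ and viewed, about 8 in all and at most 12, crops included, and the job is handed in when it is done.

Besides the shell and the picture viewer there is one more tool, called after "Emit:" in YAML: its name, and indented under it one key for each argument. arm_command: Moves the arm, as the interface text tells. Shifts and turns lie within -1 to 1; 1 stands for 0.1 m of shift or pi rad of turn. Its arguments: {"type":"object","properties":{"series":{"type":"string"},"squeeze":{"type":"number"}},"required":["series"]}

```bash
mkdir -p pics
python3 - <<'E'
from rig import manip,get_image,get_calibration
import cv2,numpy as np
s=manip.get_state();print(s)
for n in("top","side"):
    im=get_image(n);cv2.imwrite(f"pics/{n}0.png",cv2.cvtColor(im,cv2.COLOR_RGB2BGR));c=get_calibration(n);print(n,c['fx'],c['fy'],c['cx'],c['cy'],np.round(c['cam_to_world'],4).tolist())
print(get_calibration("wrist"))
E
```

```text
{'clock': 0.0, 'qpos': array([ 1.09896301e+00,  2.76601897e-01,  1.50611811e+00,  2.42204024e-05,
        1.36072221e+00, -1.21014913e-01]), 'qd': array([-0.00155799, -0.00098722,  0.00048998,  0.00071763, -0.00078325,
        0.00020193]), 'effort': array([ 2.74048878e-03, -4.16778266e+01, -2.45813853e+01,  4.86433123e-05,
        1.12314970e-02, -2.57628227e-05]), 'position': array([0.19737168, 0.53950269, 0.23044178]), 'ee_rot': array([ 0.69605675,  0.12277672,  0.69645479, -0.12402263]), 'contact_force': array([0.22127322, 0.51720337, 1.22519306]), 'moment': array([0.03280123, 0.03701431, 0.03523728]), 'width': 0.08548161284270613}
top 514.1778990424181 514.1778990424181 278.4038121941106 210.89622080199297 [[-0.0079, -0.9904, 0.138, 0.3527], [-0.9996, 0.0116, 0.0263, -0.0225], [-0.0277, -0.1378, -0.9901, 1.3926], [0.0, 0.0, 0.0, 1.0]]
side 472.91525049737936 472.91525049737936 282.1694638541077 201.44725318630768 [[0.9984, 0.0364, -0.0423, 0.6097], [0.0543, -0.462, 0.8852, -1.0012], [0.0127, -0.8861, -0.4633, 0.5806], [0.0, 0.0, 0.0, 1.0]]
{'fx': 353.7896570264203, 'fy': 353.7896570264203, 'cx': 281.8315598315382, 'cy': 211.84996816879584, 'tool_from_camera': array([[-1.57666676e-03, -3.18138837e-01,  9.48042823e-01,
        -1.42577454e-01],
       [ 9.99998473e-01,  2.12683195e-04,  1.73444394e-03,
        -6.88014802e-04],
       [-7.53426757e-04,  9.48044110e-01,  3.18138016e-01,
        -8.25751656e-02],
       [ 0.00000000e+00,  0.00000000e+00,  0.00000000e+00,
         1.00000000e+00]])}
```

View pics/top0.png

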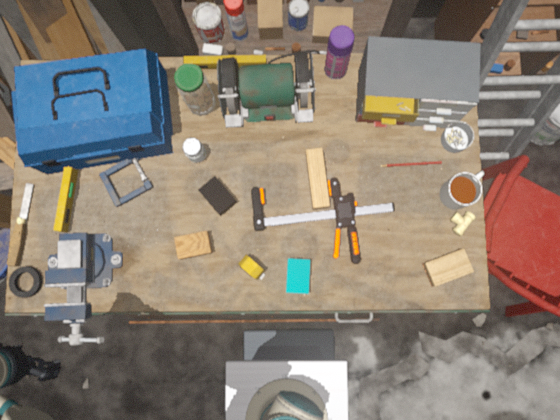

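View pics/side0.png

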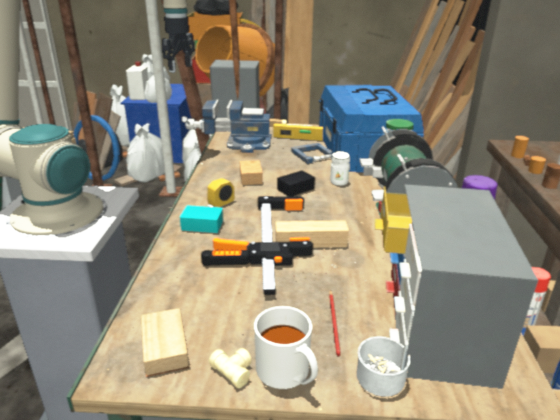

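The top view shows the bar from (265,222) to (393,208), the head at (345,212), the trigger at (337,255), the handle at (355,258), the far jaw at (258,210) and the batten at (317,178).

There are four candidates for the block:
- **Wood (193,245):** left of the clamp, about 36x25 px, which matches 90x60 mm.
- **Wood (449,268):** too big, and on the right.
- **Black (217,196) and turquoise (298,275):** ruled out by colour.

(193,245) fits the description. I'll measure it and confirm in a crop.

```bash
cat > h.py <<'E'
import cv2,numpy as np
from rig import get_calibration
from scipy.spatial.transform import Rotation as R
def rot(q): return R.from_quat([q[1],q[2],q[3],q[0]]).as_matrix()
def pose(s):
    T=np.eye(4);T[:3,:3]=rot(s['ee_rot']);T[:3,3]=s['position'];return T
def ray(n,uv,z,s=None):
    c=get_calibration(n)
    T=c['cam_to_world'] if n!='wrist' else pose(s)@c['tool_from_camera']
    uv=np.atleast_2d(np.asarray(uv,float))
    d=np.c_[(uv[:,0]-c['cx'])/c['fx'],(uv[:,1]-c['cy'])/c['fy'],np.ones(len(uv))]@T[:3,:3].T
    return (T[:3,3]+d*((z-T[2,3])/d[:,2])[:,None])
def proj(n,P,s=None):
    c=get_calibration(n);T=c['cam_to_world'] if n!='wrist' else pose(s)@c['tool_from_camera']
    p=(np.atleast_2d(P)-T[:3,3])@T[:3,:3];return np.c_[p[:,0]/p[:,2]*c['fx']+c['cx'],p[:,1]/p[:,2]*c['fy']+c['cy']]
def blobs(m,n,z,amin=30,s=None):
    cs,_=cv2.findContours(m,cv2.RETR_EXTERNAL,cv2.CHAIN_APPROX_NONE)
    for c in cs:
        a=cv2.contourArea(c)
        if a<amin: continue
        P=ray(n,c[:,0],z,s)[:,:2]
        (ctr,wh,ang)=cv2.minAreaRect((P*1000).astype(np.float32))
        px=c[:,0].mean(0)
        print('px',px.round(),'area',a,'ctr mm',np.round(ctr,1),'wh',np.round(wh,1),'ang',round(ang,1))
E
python3 - <<'E'
from h import *
im=cv2.imread('pics/top0.png');hsv=cv2.cvtColor(im,cv2.COLOR_BGR2HSV)
for p in[(193,245),(317,178),(300,215),(337,255),(336,195),(263,197),(250,266),(230,245),(193,150)]:print(p,hsv[p[1],p[0]])
roi=np.zeros(im.shape[:2],np.uint8);roi[140:300,160:480]=255
print('orange');blobs(cv2.inRange(hsv,(5,190,150),(18,255,255))&roi,'top',.028,8)
print('wood z.04');blobs(cv2.inRange(hsv,(10,60,190),(25,150,255))&roi,'top',.038,100)
print('bar');blobs(cv2.inRange(hsv,(0,0,170),(179,40,255))&roi,'top',.019,60)
cv2.imwrite('pics/crop1.png',cv2.resize(im[140:290,160:420],None,fx=3,fy=3,interpolation=cv2.INTER_CUBIC))
E
```

```text
(193, 245) [ 18 102 227]
(317, 178) [ 19  79 239]
(300, 215) [126   6 229]
(337, 255) [ 21 255 255]
(336, 195) [ 10  54 104]
(263, 197) [ 18 232 249]
(250, 266) [ 25 182 240]
(230, 245) [ 17  65 187]
(193, 150) [  0   0 255]
orange
px [355. 243.] area 45.0 ctr mm [ 456.2 -188.2] wh [56.4 10.8] ang 5.9
wood z.04
px [442. 275.] area 1247.5 ctr mm [ 379.9 -413.3] wh [ 82.8 203.2] ang 29.8
px [401. 253.] area 166.0 ctr mm [ 424.5 -305.3] wh [108.8  25.1] ang 80.6
px [434. 236.] area 111.0 ctr mm [ 469.3 -393.8] wh [119.6  16.4] ang 87.6
px [321. 232.] area 160.0 ctr mm [481.4 -99. ] wh [73. 35.] ang 58.1
px [410. 227.] area 128.5 ctr mm [ 497.4 -335.7] wh [42.9 97.7] ang 26.7
px [377. 221.] area 172.0 ctr mm [ 509.  -246.6] wh [110.2  26.6] ang 89.3
px [190. 234.] area 1105.5 ctr mm [478.2 247.6] wh [112.3  91.3] ang 8.7
px [236. 223.] area 431.0 ctr mm [499.  130.8] wh [85.6 99.3] ang 7.2
px [465. 219.] area 172.5 ctr mm [ 518.  -478.5] wh [54.3 92. ] ang 48.0
px [304. 189.] area 191.0 ctr mm [596.9 -54.1] wh [115.3  27.2] ang 6.1
px [344. 176.] area 265.0 ctr mm [ 628.8 -157.1] wh [92.  75.1] ang 77.0
px [292. 158.] area 150.5 ctr mm [687.1 -23.4] wh [69.4 29.7] ang 77.1
px [317. 177.] area 957.0 ctr mm [634.8 -91.7] wh [167.6  47.9] ang 6.2
bar
px [299. 218.] area 602.0 ctr mm [525.5 -42.2] wh [ 26.8 192.7] ang 6.1
px [374. 209.] area 315.0 ctr mm [ 546.8 -240.8] wh [ 26.6 101.2] ang 6.1
px [463. 188.] area 169.5 ctr mm [ 599.7 -484.1] wh [82.5 95.8] ang 86.5
px [460. 144.] area 152.0 ctr mm [ 720.9 -479.4] wh [70.2 25.2] ang 89.1
px [191. 150.] area 237.5 ctr mm [719.5 254. ] wh [50.2 51. ] ang 89.1
```

View pics/crop1.png

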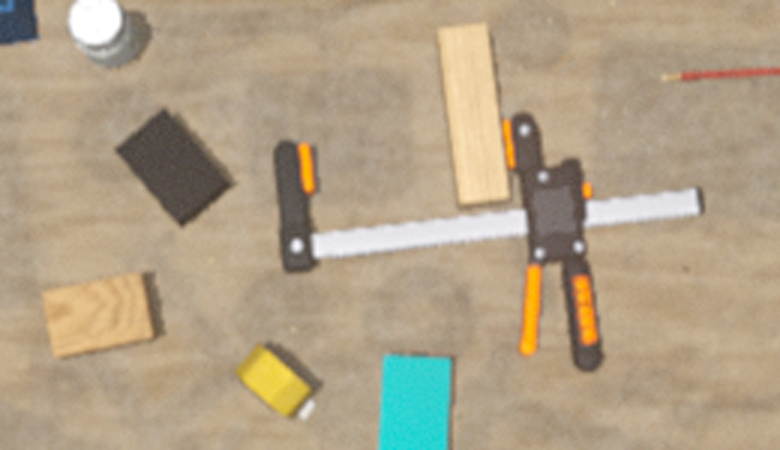

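The crop confirms the block: light wood with grain, corners at crop px (42,290), (145,273), (155,335) and (55,357). The batten lies at the head pad, and the clamp is yawed by about 6°.

Run:
```python
from h import *
def P(pts,z):
    p=np.array(pts,float)/3+[160,140]-1/3; return ray('top',p,z)[:,:2]*1000
print('block',B:=P([(42,290),(145,273),(155,335),(55,357)],.038),B.mean(0))
print([np.linalg.norm(B[i]-B[(i+1)%4]) for i in range(4)])
bt=P([(438,28),(487,24),(510,201),(460,207)],.045);print('batten',bt,bt.mean(0))
d=P([(700,201),(313,245)],.019);v=d[1]-d[0];yaw=np.arctan2(-v[0],v[1]);print('bar',d,np.degrees(yaw))
ex=np.array([np.cos(yaw),np.sin(yaw)]);ey=np.array([-ex[1],ex[0]])
tail=d[0]; O=tail+169*ey+1.5*ex;print('O by tail',O)
for nm,p,z in[('headpad',[(504,118),(510,166)],.0315),('jawpad',[(312,143),(316,190)],.0315),('trig',[(541,266),(527,266),(521,354),(536,354)],.028),('handle',[(588,368),(575,275)],.03),('batten',[(438,28),(487,24),(510,201),(460,207)],.045)]:
    q=P(p,z)-O;print(nm,np.c_[q@ex,q@ey].round(1).tolist())
print('bottle',P([(97,20)],.083),'tape',P([(275,380)],.062))
```

```text
block [[476.63092718 292.42576824]
 [490.78041543 200.96897336]
 [435.85254367 191.52117373]
 [417.35115667 279.70860813]] [455.15376074 241.15613087]
[np.float64(92.54487207677619), np.float64(55.7344777910895), np.float64(90.10729663176492), np.float64(60.62851930213338)]
batten [[ 707.75782107  -61.37648649]
 [ 710.76965421 -105.26156888]
 [ 550.33019574 -122.34737403]
 [ 545.51318023  -78.27898978]] [628.59271281 -91.81610479]
bar [[ 552.11132182 -293.87231277]
 [ 516.34438108   52.97007881]] 5.8876212616832655
O by tail [ 536.26779    -125.60992096]
headpad [[91.4, -3.4], [47.5, -3.3]]
jawpad [[88.7, 170.2], [45.9, 171.2]]
trig [[-44.3, -19.7], [-42.8, -7.4], [-119.4, 7.6], [-120.9, -5.5]]
handle [[-138.2, -48.9], [-55.8, -48.3]]
batten [[177.2, 46.3], [175.7, 2.3], [14.3, 1.8], [14.1, 46.1]]
bottle [[709.48769699 238.27358469]] tape [[394.7541267  83.7773936]]
```

```bash
cat >> h.py <<'E'
def go(x,y,z,yawdeg):
    """remaining shift (units .1 m, current tool axes) & yaw turn (pi units about tool x) so that tool y lies along world angle yawdeg (mod 180), tool x down"""
    from rig import manip
    s=manip.get_state();M=rot(s['ee_rot'])
    a=np.degrees(np.arctan2(M[1,1],M[0,1]));d=(yawdeg-a+90)%180-90
    tilt=rot(s['ee_rot']).T@np.array([0,0,-1.])
    print('t',round(s['clock'],2),'pos',s['position'].round(4),'tool y ang',a.round(2),'shift',((np.array([x,y,z])-s['position'])@M*10).round(3),'turn x',round(-d/180,4),'deg',round(d,2),'down in tool',tilt.round(4),'F',s['contact_force'].round(1),'w',round(s['width'],4),'q6',s['qpos'].round(2))
E
python3 -c "
from h import *
go(.455,.241,.16,10.5)"
```

```text
t 0.1 pos [0.1974 0.5395 0.2305] tool y ang 69.9 shift [ 0.708 -1.917  3.445] turn x 0.33 deg -59.4 down in tool [1.0e+00 1.7e-03 2.0e-04] F [1.1 0.1 0.1] w 0.0855 q6 [ 1.1   0.28  1.51  0.    1.36 -0.12]
```

Emit:
arm_command:
  series: "0.07 -0.19 0.34 0 0 0 1;0.07 -0.19 0.34 0 0 0 1;0.07 -0.19 0.34 0 0 0 1;0.07 -0.19 0.34 0 0 0 1;0.07 -0.19 0.34 0 0 0 1;0.07 -0.19 0.34 0 0 0 1;0.07 -0.19 0.34 0 0 0 1;0.07 -0.19 0.34 0 0 0 1;0.07 -0.19 0.34 0 0 0 1;0.07 -0.19 0.34 0 0 0 1"

```text
clock: 0.93
position: [0.4523, 0.243, 0.1608]
ee_rot: [0.696, 0.123, 0.696, -0.123]
contact_force: [1.3, 0.1, -0.1]
width: 0.0856
```

Emit:
arm_command:
  series: "0 0 0 0.0367 0 0 1;0 0 0 0.0367 0 0 1;0 0 0 0.0367 0 0 1;0 0 0 0.0367 0 0 1;0 0 0 0.0367 0 0 1;0 0 0 0.0367 0 0 1;0 0 0 0.0367 0 0 1;0 0 0 0.0367 0 0 1;0 0 0 0.0367 0 0 1;0 0 0 0 0 0 1;0 0 0 0 0 0 1"

```text
clock: 1.85
position: [0.4514, 0.2447, 0.161]
ee_rot: [0.544, 0.451, 0.544, -0.452]
contact_force: [-0.2, 0.3, 0.2]
width: 0.0852
```

Run:
```python
from h import *
from rig import manip,get_image
go(.455,.241,.16,10.5)
s=manip.get_state();im=cv2.cvtColor(get_image('wrist'),cv2.COLOR_RGB2BGR);cv2.imwrite('pics/w1.png',im)
hsv=cv2.cvtColor(im,cv2.COLOR_BGR2HSV)
import pickle;pickle.dump(s,open('s1.pkl','wb'))
print(proj('wrist',[[.455,.241,.038]],s))
```

```text
t 1.85 pos [0.4514 0.2447 0.161 ] tool y ang 10.61 shift [0.01  0.029 0.043] turn x 0.0006 deg -0.11 down in tool [ 1.e+00  6.e-04 -0.e+00] F [-0.2  0.3  0.2] w 0.0852 q6 [0.36 0.24 1.75 0.   1.16 0.18]
[[286.44136156 208.44271188]]
```

View pics/w1.png

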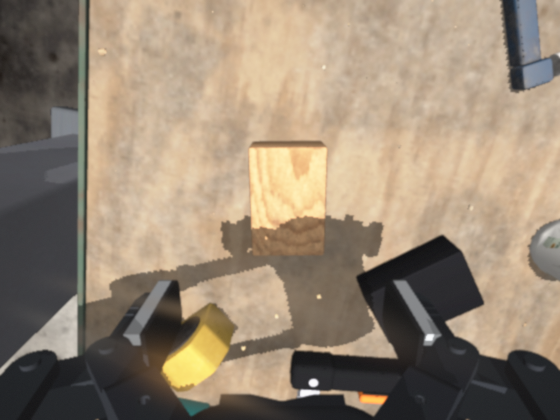

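The wrist view shows the block's top face with corners at about (250,148), (327,148), (325,255) and (253,255), nearly square to the gripper.

Run:
```python
from h import *
import pickle;s=pickle.load(open('s1.pkl','rb'))
B=ray('wrist',[(250,148),(327,148),(325,255),(253,255)],.038,s)*1000
print(B.round(1),B.mean(0),[np.linalg.norm(B[i]-B[(i+1)%4]).round(1) for i in range(4)])
for a,b in((0,1),(3,2),(2,1),(3,0)):
  v=B[b]-B[a];print(np.degrees(np.arctan2(v[1],v[0])))
c=B.mean(0)/1000;go(c[0],c[1],.007,10.5)
```

```text
[[419.3 282.5  38. ]
 [475.8 293.2  38. ]
 [493.9 207.2  38. ]
 [435.5 196.3  38. ]] [456.12723228 244.79673245  38.        ] [np.float64(57.5), np.float64(87.8), np.float64(59.4), np.float64(87.8)]
10.656657694418058
10.653342378515301
101.89904530577573
100.63997678385115
t 1.9 pos [0.4514 0.2447 0.1611] tool y ang 10.6 shift [1.541 0.047 0.007] turn x 0.0006 deg -0.1 down in tool [ 1.e+00  5.e-04 -0.e+00] F [0.2 0.7 0. ] w 0.0853 q6 [0.36 0.24 1.75 0.   1.16 0.18]
```

Emit:
arm_command:
  series: "0.25 0.045 0.012 0 0 0 1;0.35 0 0 0 0 0 1;0.35 0 0 0 0 0 1;0.3 0 0 0 0 0 1;0.2 0 0 0 0 0 1;0.09 0 0 0 0 0 1;0 0 0 0 0 0 1;0 0 0 0 0 0 1"

```text
clock: 2.57
position: [0.4567, 0.2446, 0.0076]
ee_rot: [0.544, 0.452, 0.544, -0.452]
contact_force: [0.4, -0.7, 0.0]
width: 0.0852
```

Emit:
arm_command:
  series: "0 0 0 0 0 0 0.2;0 0 0 0 0 0 0.2;0 0 0 0 0 0 0.2;0 0 0 0 0 0 0.2;0 0 0 0 0 0 0.2;0 0 0 0 0 0 0.2;0 0 0 0 0 0 0.2;0 0 0 0 0 0 0.2"
  squeeze: 25

```text
clock: 3.23
position: [0.4574, 0.2449, 0.0089]
ee_rot: [0.544, 0.453, 0.543, -0.451]
contact_force: [-0.1, 0.2, 6.2]
width: 0.0597
```

Emit:
arm_command:
  series: "-0.2 0 0 0 0 0 0.2;-0.35 0 0 0 0 0 0.2;-0.35 0 0 0 0 0 0.2;-0.35 0 0 0 0 0 0.2;-0.25 0 0 0 0 0 0.2;0 0 0 0 0 0 0.2"

```text
clock: 3.73
position: [0.4598, 0.2458, 0.1636]
ee_rot: [0.546, 0.456, 0.541, -0.448]
contact_force: [0.6, 0.3, -0.5]
width: 0.0595
```

```bash
python3 -c "
from h import *
go(.596,-.027,.16,6)"
```

```text
t 3.73 pos [0.4598 0.2458 0.1636] tool y ang 10.46 shift [0.039 0.844 2.93 ] turn x 0.0248 deg -4.46 down in tool [ 0.9999 -0.0125  0.0023] F [ 0.6  0.3 -0.5] w 0.0595 q6 [0.36 0.24 1.74 0.   1.15 0.17]
```

Emit:
arm_command:
  series: "-0.03 0.11 0.36 0.0124 0 -0.004 0.2;-0.03 0.11 0.36 0.0124 0 0 0.2;-0.03 0.1 0.36 0 0 0 0.2;-0.03 0.1 0.36 0 0 0 0.2;-0.03 0.1 0.36 0 0 0 0.2;-0.03 0.1 0.36 0 0 0 0.2;-0.03 0.1 0.36 0 0 0 0.2;0 0 0 0 0 0 0.2;0 0 0 0 0 0 0.2"

```text
clock: 4.48
position: [0.5586, 0.0012, 0.177]
ee_rot: [0.521, 0.471, 0.528, -0.478]
contact_force: [-0.1, 0.2, 0.4]
width: 0.0595
```

Run:
```python
from h import *
from rig import manip,get_image
go(.596,-.027,.16,6)
s=manip.get_state();im=cv2.cvtColor(get_image('wrist'),cv2.COLOR_RGB2BGR);cv2.imwrite('pics/w2.png',im)
import pickle;pickle.dump(s,open('s2.pkl','wb'))
```

```text
t 4.48 pos [0.5586 0.0012 0.177 ] tool y ang 5.77 shift [0.165 0.346 0.318] turn x -0.0013 deg 0.23 down in tool [ 9.999e-01  1.330e-02 -4.000e-04] F [-0.1  0.2  0.4] w 0.0595 q6 [-0.12  0.29  1.62 -0.    1.24 -0.22]
```

View pics/w2.png

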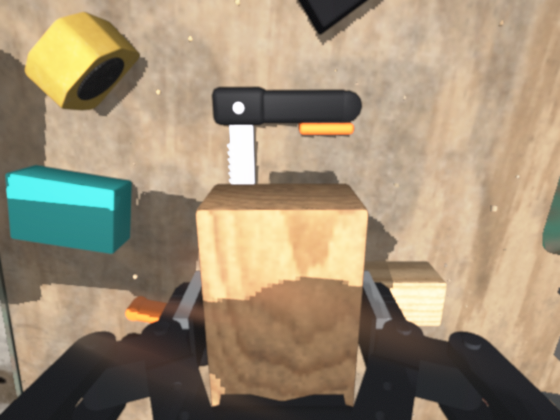

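The wrist view shows the far jaw's pad at about (300–354, 124–135), with the bar at columns 229–256 and the held block in front.

Run:
```python
from h import *
import pickle;s=pickle.load(open('s2.pkl','rb'))
M=rot(s['ee_rot'])
im=cv2.imread('pics/w2.png');hsv=cv2.cvtColor(im,cv2.COLOR_BGR2HSV)
m=cv2.inRange(hsv,(5,180,150),(22,255,255));m[:110]=0;m[145:]=0;m[:,:290]=0;m[:,370:]=0
ys,xs=np.nonzero(m);print('pad px',xs.min(),xs.max(),ys.min(),ys.max())
for z in(.0165,.0315):
  print(z,ray('wrist',[(xs.min(),ys.max()),(xs.max()+1,ys.max())],z,s).round(4).tolist())
print('bar',ray('wrist',[(229,150),(255,150)],.019,s).round(4).tolist())
# block top face far-corner edges in tool frame
O=np.array([.5363,-.127]);yaw=np.radians(6);ex=np.array([np.cos(yaw),np.sin(yaw)]);ey=np.array([-ex[1],ex[0]])
for n,p,z in(('padL',(xs.min(),ys.max()),.0315),('padR',(xs.max()+1,ys.max()),.0315),('bar',(229,150),.019),('bar',(255,150),.019),('battenEnd',(440,265),.045),('batten',(443,280),.045)):
  q=ray('wrist',[p],z,s)[0,:2]-O;print(n,(q@ex*1000).round(1),(q@ey*1000).round(1))
# block near end in tool coords: top edge bottom corners at z = unknown; end face width
print('block end px->tool')
c=__import__('rig').get_calibration('wrist')
```

```text
pad px 300 349 123 133
0.0165 [[0.5659, 0.0524, 0.0165], [0.6075, 0.0567, 0.0165]]
0.0315 [[0.5651, 0.0539, 0.0315], [0.6048, 0.058, 0.0315]]
bar [[0.5076, 0.0324, 0.019], [0.5295, 0.0347, 0.019]]
padL 47.6 176.9
padR 87.4 176.8
bar -11.9 161.5
bar 10.1 161.5
battenEnd 168.3 67.2
batten 172.9 52.7
block end px->tool
```

Emit:
arm_command:
  series: "0 0 0 0 0 0.004 0.2;0 0.12 0.05 0 0 0 0.2;0 0.12 0.06 0 0 0 0.2;0 0.1 0.05 0 0 0 0.2;0 0 0 0 0 0 0.2;0 0 0 0 0 0 0.2"

```text
clock: 5.03
position: [0.5934, -0.0083, 0.1773]
ee_rot: [0.525, 0.473, 0.526, -0.473]
contact_force: [-0.4, 1.0, -0.4]
width: 0.0594
```

```bash
python3 -c "
from h import *
go(.5951,-.0159,.0105,6)"
```

```text
t 5.03 pos [ 0.5934 -0.0083  0.1773] tool y ang 6.04 shift [1.668 0.011 0.077] turn x 0.0002 deg -0.04 down in tool [ 1.e+00  1.e-03 -1.e-04] F [-0.4  1.  -0.4] w 0.0594 q6 [-0.13  0.34  1.55 -0.    1.25 -0.24]
```

Emit:
arm_command:
  series: "0.25 0.01 0.04 0 0 0 0.2;0.35 0 0.035 0 0 0 0.2;0.35 0 0 0 0 0 0.2;0.3 0 0 0 0 0 0.2;0.2 0 0 0 0 0 0.2;0.15 0 0 0 0 0 0.2;0.06 0 0 0 0 0 0.2;0 0 0 0 0 0 0.2;0 0 0 0 0 0 0.2"

```text
clock: 5.78
position: [0.5958, -0.0163, 0.0123]
ee_rot: [0.526, 0.473, 0.525, -0.473]
contact_force: [0.2, -0.6, -0.1]
width: 0.0596
```

Run:
```python
from h import *
from rig import get_image
go(.5951,-.0159,.0105,6)
im=cv2.cvtColor(get_image('top'),cv2.COLOR_RGB2BGR);cv2.imwrite('pics/t2.png',im)
sd=cv2.cvtColor(get_image('side'),cv2.COLOR_RGB2BGR);cv2.imwrite('pics/s2.png',cv2.resize(sd[170:310,170:390],None,fx=3.5,fy=3.5,interpolation=cv2.INTER_CUBIC))
```

```text
t 5.78 pos [ 0.5958 -0.0163  0.0123] tool y ang 6.01 shift [ 0.018 -0.006 -0.005] turn x 0.0 deg -0.01 down in tool [ 1.e+00 -8.e-04 -7.e-04] F [ 0.2 -0.6 -0.1] w 0.0596 q6 [-0.14  0.5   1.75 -0.    0.89 -0.25]
```

View pics/s2.png

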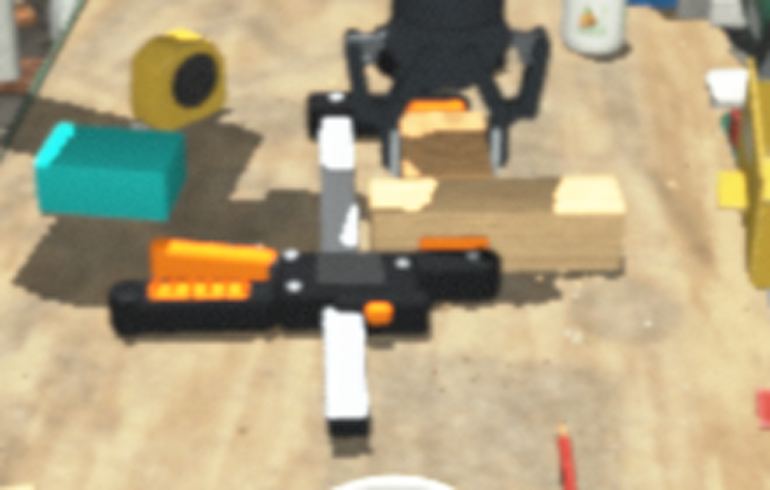

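The block hangs in the mouth just behind the batten, lined up with both pads. Next I lower it slightly and push it towards the batten by feel.

Emit:
arm_command:
  series: "0.018 -0.005 0.02 0 0 0 0.2;0 0 0.02 0 0 0 0.2;0 0 0.02 0 0 0 0.2;0 0 0 0 0 0 0.2"

```text
clock: 6.22
position: [0.5961, -0.0233, 0.0103]
ee_rot: [0.526, 0.473, 0.525, -0.473]
contact_force: [0.2, -0.5, -0.6]
width: 0.0594
```

Emit:
arm_command:
  series: "0 0 0.015 0 0 0 0.2;0 0 0 0 0 0 0.2"

```text
clock: 6.38
position: [0.5961, -0.0246, 0.01]
ee_rot: [0.526, 0.473, 0.525, -0.473]
contact_force: [0.5, -0.2, -0.8]
width: 0.0595
```

Emit:
arm_command:
  series: "0 0 0.015 0 0 0 0.2;0 0 0 0 0 0 0.2"

```text
clock: 6.55
position: [0.5961, -0.0259, 0.0099]
ee_rot: [0.526, 0.473, 0.525, -0.473]
contact_force: [0.7, -0.6, -1.3]
width: 0.0598
```

Emit:
arm_command:
  series: "0 0 0.01 0 0 0 0.2;0 0 0 0 0 0 0.2"

```text
clock: 6.72
position: [0.5961, -0.0266, 0.0099]
ee_rot: [0.525, 0.473, 0.525, -0.473]
contact_force: [-1.1, -0.5, -0.6]
width: 0.0597
```

Emit:
arm_command:
  series: "0 0 0.01 0 0 0 0.2;0 0 0 0 0 0 0.2"

```text
clock: 6.88
position: [0.5962, -0.0276, 0.0099]
ee_rot: [0.526, 0.473, 0.525, -0.473]
contact_force: [0.5, 0.8, -1.5]
width: 0.0597
```

Emit:
arm_command:
  series: "0 0 0.01 0 0 0 0.2;0 0 0 0 0 0 0.2"

```text
clock: 7.05
position: [0.5964, -0.0287, 0.0099]
ee_rot: [0.526, 0.473, 0.525, -0.473]
contact_force: [0.2, 2.1, -1.6]
width: 0.0594
```

Emit:
arm_command:
  series: "0 0 0.01 0 0 0 0.2;0 0 0 0 0 0 0.2"

```text
clock: 7.22
position: [0.5965, -0.0295, 0.0099]
ee_rot: [0.525, 0.473, 0.525, -0.473]
contact_force: [-0.1, 2.2, 0.3]
width: 0.0595
```

Emit:
arm_command:
  series: "0 0 0.01 0 0 0 0.2;0 0 0 0 0 0 0.2"

```text
clock: 7.38
position: [0.5966, -0.03, 0.0099]
ee_rot: [0.525, 0.474, 0.525, -0.473]
contact_force: [-0.4, 4.6, -0.0]
width: 0.0596
```

Run:
```python
from h import *
from rig import get_image
go(.5951,-.0159,.0105,6)
im=cv2.cvtColor(get_image('top'),cv2.COLOR_RGB2BGR)
sd=cv2.cvtColor(get_image('side'),cv2.COLOR_RGB2BGR)
a=cv2.resize(im[150:280,240:410],None,fx=4,fy=4,interpolation=cv2.INTER_CUBIC)[:,:390*2]
b=cv2.resize(sd[190:270,240:370],None,fx=4,fy=4,interpolation=cv2.INTER_CUBIC)
cv2.imwrite('pics/t3.png',im)
cv2.imwrite('pics/s3.png',b)
```

```text
t 7.38 pos [ 0.5966 -0.03    0.0099] tool y ang 5.94 shift [-0.006 -0.    -0.141] turn x -0.0003 deg 0.06 down in tool [ 1.e+00 -2.e-04  7.e-04] F [-0.4  4.6 -0. ] w 0.0596 q6 [-0.17  0.51  1.75  0.    0.89 -0.27]
```

View pics/s3.png

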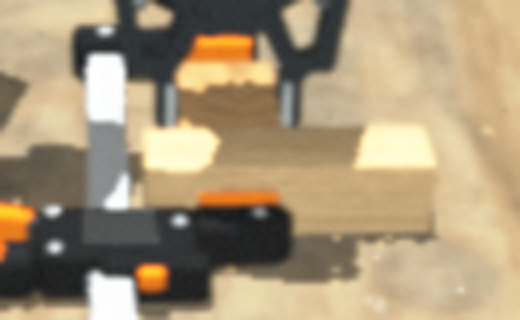

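Contact is felt (4.6 N along y) and the block's end is hidden against the batten. I release with a small opening and lift.

Emit:
arm_command:
  series: "0.01 0 0 0 0 0 0.65;0 0 0 0 0 0 0.65;0 0 0 0 0 0 0.65;0 0 0 0 0 0 0.65;0 0 0 0 0 0 0.65"

```text
clock: 7.9
position: [0.5967, -0.0311, 0.009]
ee_rot: [0.526, 0.473, 0.525, -0.473]
contact_force: [0.3, -0.1, -0.2]
width: 0.0704
```

Emit:
arm_command:
  series: "-0.05 0 0 0 0 0 0.65;-0.1 0 0 0 0 0 0.65;-0.2 0 0 0 0 0 0.65;-0.35 0 0 0 0 0 0.65;-0.35 0 0 0 0 0 0.8;-0.35 0 0 0 0 0 1;-0.2 0 0 0 0 0 1;0 0 0 0 0 0 1"

```text
clock: 8.57
position: [0.6001, -0.0311, 0.1759]
ee_rot: [0.529, 0.475, 0.522, -0.471]
contact_force: [1.1, -0.1, 0.3]
width: 0.0855
```

Run:
```python
from h import *
O=np.array([.5363,-.1265]);yaw=np.radians(6);ex=np.array([np.cos(yaw),np.sin(yaw)]);ey=np.array([-ex[1],ex[0]])
p=O-.085*ex-.0305*ey;print(p);go(p[0],p[1],.14,96)
```

```text
[ 0.45495376 -0.16571784]
t 8.57 pos [ 0.6001 -0.0311  0.1759] tool y ang 5.99 shift [ 0.344 -1.588  1.186] turn x 0.5 deg -89.99 down in tool [ 0.9999 -0.012  -0.0041] F [ 1.1 -0.1  0.3] w 0.0855 q6 [-0.17  0.34  1.55 -0.    1.24 -0.27]
```

Emit:
arm_command:
  series: "0 -0.3 0.23 0 0 0 1;0 -0.33 0.24 0 0 0 1;0 -0.32 0.24 0 0 0 1;0 -0.32 0.24 0 0 0 1;0 -0.32 0.24 0 0 0 1;0 0 0 0 0 0 1"

```text
clock: 9.07
position: [0.4451, -0.1687, 0.1687]
ee_rot: [0.524, 0.473, 0.525, -0.476]
contact_force: [0.3, 0.2, 0.1]
width: 0.0854
```

Emit:
arm_command:
  series: "0 0 0 0.0385 0 0 1;0 0 0 0.0385 0 0 1;0 0 0 0.0385 0 0 1;0 0 0 0.0385 0 0 1;0 0 0 0.0385 0 0 1;0 0 0 0.0385 0 0 1;0 0 0 0.0385 0 0 1;0 0 0 0.0385 0 0 1;0 0 0 0.0385 0 0 1;0 0 0 0.0385 0 0 1;0 0 0 0.0385 0 0 1;0 0 0 0.0385 0 0 1"

```text
clock: 10.07
position: [0.4507, -0.165, 0.1688]
ee_rot: [-0.077, -0.703, -0.077, 0.703]
contact_force: [-0.3, -0.4, 1.3]
width: 0.0857
```

Emit:
arm_command:
  series: "0 0 0 0.038 0 0 1;0 0 0 0 0 0 1;0 0 0 0 0 0 1"

```text
clock: 10.32
position: [0.4508, -0.1651, 0.1688]
ee_rot: [-0.038, -0.706, -0.038, 0.706]
contact_force: [0.2, 0.9, -0.3]
width: 0.0853
```

Run:
```python
from h import *
from rig import manip,get_image
go(.455,-.1657,.14,96)
s=manip.get_state();im=cv2.cvtColor(get_image('wrist'),cv2.COLOR_RGB2BGR);cv2.imwrite('pics/w4.png',im)
import pickle;pickle.dump(s,open('s4.pkl','wb'))
```

```text
t 10.32 pos [ 0.4508 -0.1651  0.1688] tool y ang -83.83 shift [ 0.288  0.01  -0.041] turn x 0.0009 deg -0.17 down in tool [ 1.e+00 -3.e-04 -2.e-04] F [ 0.2  0.9 -0.3] w 0.0853 q6 [-0.5   0.18  1.8  -0.    1.16  0.97]
```

View pics/w4.png

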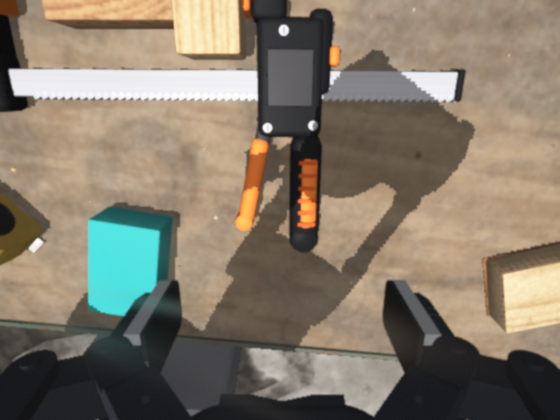

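The wrist view shows the trigger from (262,142) to (243,225), the handle from (305,140) to (303,245) and the bar level at rows 70–100. The block sits tight against the batten at the top.

Run:
```python
from h import *
import pickle;s=pickle.load(open('s4.pkl','rb'))
O=np.array([.5363,-.1265]);yaw=np.radians(6);ex=np.array([np.cos(yaw),np.sin(yaw)]);ey=np.array([-ex[1],ex[0]])
def c(p,z):
  q=ray('wrist',[p],z,s)[0,:2];d=q-O;return q.round(4),(d@ex*1000).round(1),(d@ey*1000).round(1)
for n,p,z in(('handle end',(303,248),.025),('handle R',(319,190),.03),('handle R',(320,160),.03),('handle L',(290,190),.03),('trig L tip',(236,222),.028),('trig L',(243,185),.028),('trig L root',(252,142),.028),('tail',(462,86),.019),('bar lo',(15,97),.019),('bar lo',(455,102),.019),('bar up',(455,72),.019),('bar up',(15,69),.019),('batten face',(174,50),.045),('batten R',(240,52),.045),('block',(120,20),.038)):print(n,*c(p,z))
im=cv2.imread('pics/w4.png');print(im[190,225:330:3].tolist())
```

```text
handle end [ 0.4044 -0.189 ] -137.7 -48.4
handle R [ 0.4596 -0.1949] -83.4 -60.0
handle R [ 0.4843 -0.1922] -58.6 -59.9
handle L [ 0.4571 -0.1712] -83.5 -36.2
trig L tip [ 0.4235 -0.1288] -112.4 9.5
trig L [ 0.4566 -0.1323] -79.9 2.5
trig L root [ 0.4923 -0.1368] -44.8 -5.7
tail [ 0.5518 -0.2952] -2.3 -169.4
bar lo [0.5058 0.052 ] -11.7 180.7
bar lo [ 0.5396 -0.2929] -14.2 -165.8
bar up [ 0.5611 -0.2871] 7.9 -162.3
bar up [0.5267 0.0493] 8.8 175.9
batten face [ 0.5513 -0.0795] 19.9 45.2
batten R [ 0.555  -0.1248] 18.8 -0.3
block [ 0.5668 -0.0402] 39.4 82.6
[[131, 158, 183], [132, 159, 184], [136, 160, 183], [130, 154, 176], [123, 146, 167], [125, 150, 173], [76, 112, 172], [58, 127, 230], [88, 191, 254], [84, 186, 255], [73, 159, 253], [39, 89, 171], [71, 86, 102], [135, 162, 186], [141, 170, 194], [140, 167, 193], [139, 167, 193], [127, 153, 176], [73, 87, 100], [71, 84, 96], [71, 84, 95], [70, 83, 95], [22, 21, 22], [22, 20, 21], [24, 26, 39], [27, 50, 110], [37, 80, 165], [36, 80, 167], [37, 79, 166], [35, 77, 162], [34, 74, 150], [22, 21, 23], [70, 84, 97], [73, 86, 99], [72, 86, 99]]
```

```bash
python3 -c "
from h import *
go(.4629,-.1650,.003,96)"
```

```text
t 10.37 pos [ 0.4508 -0.1652  0.1689] tool y ang -83.84 shift [ 1.659  0.01  -0.121] turn x 0.0009 deg -0.16 down in tool [ 1.e+00 -4.e-04 -2.e-04] F [-0.8 -0.2 -0.5] w 0.0854 q6 [-0.5   0.18  1.8  -0.    1.16  0.97]
```

Emit:
arm_command:
  series: "0.2 0.01 -0.06 0.001 0 0 1;0.3 0 -0.06 0 0 0 1;0.35 0 0 0 0 0 1;0.3 0 0 0 0 0 1;0.25 0 0 0 0 0 1;0.15 0 0 0 0 0 1;0.1 0 0 0 0 0 1;0 0 0 0 0 0 1;0 0 0 0 0 0 1"

```text
clock: 11.12
position: [0.4627, -0.1652, 0.0036]
ee_rot: [-0.036, -0.706, -0.036, 0.707]
contact_force: [-0.1, -0.5, 0.4]
width: 0.0852
```

Run:
```python
from h import *
from rig import get_image
go(.4629,-.1650,.003,96)
im=cv2.cvtColor(get_image('wrist'),cv2.COLOR_RGB2BGR);cv2.imwrite('pics/w5.png',im)
```

```text
t 11.12 pos [ 0.4627 -0.1652  0.0036] tool y ang -84.12 shift [ 0.006 -0.002 -0.002] turn x -0.0007 deg 0.12 down in tool [ 1.     0.    -0.001] F [-0.1 -0.5  0.4] w 0.0852 q6 [-0.48  0.4   1.99 -0.    0.75  0.98]
```

View pics/w5.png

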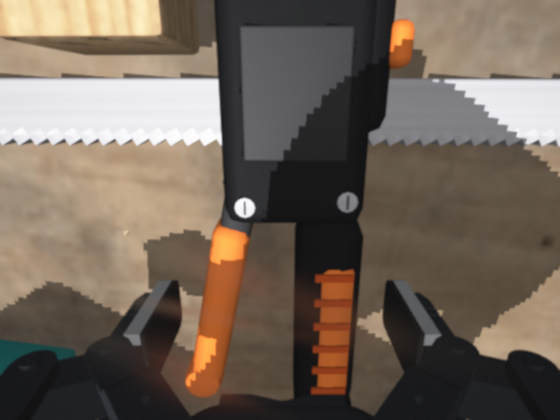

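The fingers straddle the trigger (left) and handle (right) with clear gaps. First light squeeze.

Emit:
arm_command:
  series: "0 0 0 0 0 0 -0.2;0 0 0 0 0 0 -0.2;0 0 0 0 0 0 -0.2;0 0 0 0 0 0 -0.2;0 0 0 0 0 0 -0.2;0 0 0 0 0 0 -0.2;0 0 0 0 0 0 -0.2;0 0 0 0 0 0 -0.2;0 0 0 0 0 0 -0.2;0 0 0 0 0 0 -0.2"
  squeeze: 20

```text
clock: 12.0
position: [0.4658, -0.171, 0.0072]
ee_rot: [0.041, 0.708, 0.033, -0.704]
contact_force: [-5.8, -13.6, 11.8]
width: 0.0402
```

```bash
cat > look.py <<'E'
from h import *
from rig import manip,get_image
go(.4629,-.1650,.003,96)
im=cv2.cvtColor(get_image('top'),cv2.COLOR_RGB2BGR);hsv=cv2.cvtColor(im,cv2.COLOR_BGR2HSV)
O=np.array([.5363,-.1265]);yaw=np.radians(6);ex=np.array([np.cos(yaw),np.sin(yaw)]);ey=np.array([-ex[1],ex[0]])
import sys;cv2.imwrite(f'pics/top_{sys.argv[1]}.png',im)
m=cv2.inRange(hsv,(8,190,170),(24,255,255));m[:180]=0;m[215:]=0;m[:,:245]=0;m[:,300:]=0
ys,xs=np.nonzero(m)
q=ray('top',np.c_[xs,ys],.0315)[:,:2]-O;print('jaw pad centroid clamp mm',(q.mean(0)@ex*1000).round(1),(q.mean(0)@ey*1000).round(1),len(xs))
E
python3 look.py p1
```

```text
t 12.0 pos [ 0.4658 -0.171   0.0072] tool y ang -84.02 shift [ 0.041 -0.063  0.023] turn x -0.0001 deg 0.02 down in tool [ 0.9999 -0.0118  0.0059] F [ -5.8 -13.6  11.8] w 0.0402 q6 [-0.49  0.39  1.99 -0.01  0.75  0.99]
jaw pad centroid clamp mm 73.4 169.8 45
```

```bash
cat > meas.py <<'E'
import sys;from h import *
O=np.array([.5363,-.1265]);yaw=np.radians(6);ex=np.array([np.cos(yaw),np.sin(yaw)]);ey=np.array([-ex[1],ex[0]])
def rep(im,tag):
    hsv=cv2.cvtColor(im,cv2.COLOR_BGR2HSV).astype(int)
    o=[tag]
    # jaw pad centroid ; tail end of bar; batten and head: profiles along clamp y sampled on lines of constant clamp x
    def prof(x,z,ys):
        P=np.c_[(O+ex*x/1000+np.outer(ys/1000,ey)),np.full(len(ys),z)]
        p=proj('top',P).astype(np.float32)
        return cv2.remap(im,p[:,0].reshape(-1,1),p[:,1].reshape(-1,1),cv2.INTER_LINEAR)[:,0].astype(float)
    def edge(chan,ys,sgn):
        g=np.gradient(chan,ys)*sgn;i=g.argmax();w=g[max(0,i-6):i+7].clip(0);return round((ys[max(0,i-6):i+7]*w).sum()/w.sum(),1)
    ys=np.arange(-200,-140,.5);b=np.mean([prof(x,.019,ys).mean(1) for x in(-8,-3,2,6)],0);o+=['tail',edge(b,ys,1)]
    ys=np.arange(110,200,.5);a=np.mean([prof(x,.0315,ys) for x in(60,70,80)],0);sat=a.max(1)-a.min(1);o+=['jawpad face',edge(sat,ys,1),'back',edge(sat,ys,-1)]
    ys=np.arange(-110,0,.5)
    print(*o)
for t in sys.argv[1:]: rep(cv2.imread(f'pics/{t}.png'),t)
E
python3 meas.py top0 t2 t3 top_p1
```

```text
top0 tail -165.7 jawpad face 173.7 back 182.6
t2 tail -165.8 jawpad face 173.0 back 181.6
t3 tail -165.6 jawpad face 122.9 back 133.7
top_p1 tail -172.1 jawpad face 165.3 back 175.2
```

Emit:
arm_command:
  series: "-0.04 0.06 0 0 0 0 -0.2;0 0 0 0 0 0 -0.2;0 0 0 0 0 0 -0.2"

```text
clock: 12.3
position: [0.4643, -0.172, 0.0082]
ee_rot: [0.036, 0.707, 0.035, -0.705]
contact_force: [1.0, -2.8, -5.3]
width: 0.0391
```

The first stroke drew the jaw in by about 6–8 mm and the clamp body hardly moved. Now I release and repeat, moving the hand with the squeeze.

Emit:
arm_command:
  series: "0.02 -0.03 0 0 0 0 0.75;0.03 -0.04 0 0 0 0 0.75;0 -0.03 0 0 0 0 0.75;0 0 0 0 0 0 0.75;0 0 0 0 0 0 0.75;0 0 0 0 0 0 0.75"

```text
clock: 12.8
position: [0.4625, -0.1611, 0.003]
ee_rot: [-0.036, -0.706, -0.036, 0.706]
contact_force: [0.5, -0.4, 0.2]
width: 0.0747
```

```bash
python3 look.py p2; python3 meas.py top_p2
python3 - <<'E'
from rig import get_image;import cv2
cv2.imwrite('pics/w6.png',cv2.cvtColor(get_image('wrist'),cv2.COLOR_RGB2BGR))
E
```

```text
t 12.8 pos [ 0.4625 -0.1611  0.003 ] tool y ang -84.16 shift [-0.     0.039 -0.   ] turn x -0.0009 deg 0.16 down in tool [ 1.e+00 -6.e-04 -0.e+00] F [ 0.5 -0.4  0.2] w 0.0747 q6 [-0.48  0.4   2.   -0.    0.75  0.99]
jaw pad centroid clamp mm 72.6 168.6 44
top_p2 tail -173.3 jawpad face 164.3 back 173.8
```

View pics/w6.png

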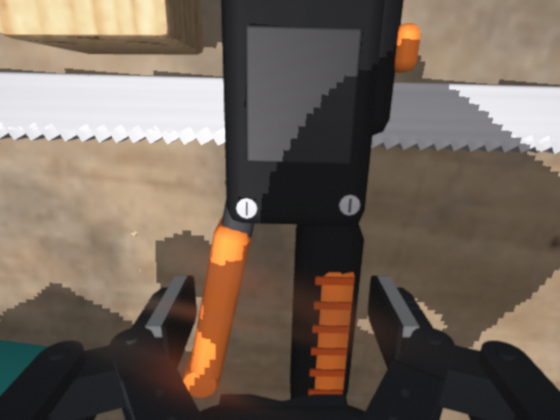

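Fingers are clear of both the trigger and the handle, and the trigger is back at rest. I continue pumping.

Emit:
arm_command:
  series: "0 0.02 0 0 0 0 -0.2;-0.01 0.03 0 0 0 0 -0.2;-0.02 0.03 0 0 0 0 -0.2;-0.02 0.02 0 0 0 0 -0.2;0 0 0 0 0 0 -0.2;0 0 0 0 0 0 -0.2;0.02 -0.03 0 0 0 0 0.75;0.03 -0.04 0 0 0 0 0.75;0 -0.03 0 0 0 0 0.75;0 0 0 0 0 0 0.75;0 0 0 0 0 0 0.75;0 0 0 0 0 0 0.75"

```text
clock: 13.9
position: [0.4629, -0.1614, 0.0032]
ee_rot: [0.036, 0.706, 0.036, -0.706]
contact_force: [0.1, -0.1, 0.6]
width: 0.0747
```

```bash
python3 look.py p3; python3 meas.py top_p3
```

```text
t 13.9 pos [ 0.4629 -0.1614  0.0032] tool y ang -84.16 shift [0.002 0.036 0.003] turn x -0.0009 deg 0.16 down in tool [ 1.0e+00 -1.2e-03  8.0e-04] F [ 0.1 -0.1  0.6] w 0.0747 q6 [-0.48  0.4   2.   -0.    0.75  0.99]
jaw pad centroid clamp mm 73.0 162.4 45
top_p3 tail -179.3 jawpad face 158.0 back 167.8
```

Emit:
arm_command:
  series: "0 0.02 0 0 0 0 -0.2;-0.01 0.03 0 0 0 0 -0.2;-0.02 0.03 0 0 0 0 -0.2;-0.02 0.02 0 0 0 0 -0.2;0 0 0 0 0 0 -0.2;0 0 0 0 0 0 -0.2;0.02 -0.03 0 0 0 0 0.75;0.03 -0.04 0 0 0 0 0.75;0 -0.03 0 0 0 0 0.75;0 0 0 0 0 0 0.75;0 0 0 0 0 0 0.75;0 0 0 0 0 0 0.75"

```text
clock: 14.95
position: [0.4628, -0.1614, 0.0032]
ee_rot: [0.036, 0.706, 0.036, -0.706]
contact_force: [0.0, 0.4, -0.3]
width: 0.0747
```

Emit:
arm_command:
  series: "0 0.02 0 0 0 0 -0.2;-0.01 0.03 0 0 0 0 -0.2;-0.02 0.03 0 0 0 0 -0.2;-0.02 0.02 0 0 0 0 -0.2;0 0 0 0 0 0 -0.2;0 0 0 0 0 0 -0.2;0.02 -0.03 0 0 0 0 0.75;0.03 -0.04 0 0 0 0 0.75;0 -0.03 0 0 0 0 0.75;0 0 0 0 0 0 0.75;0 0 0 0 0 0 0.75;0 0 0 0 0 0 0.75"

```text
clock: 15.95
position: [0.4628, -0.1614, 0.0032]
ee_rot: [0.036, 0.706, 0.036, -0.706]
contact_force: [-0.8, -0.0, 0.6]
width: 0.0746
```

```bash
python3 look.py p5; python3 meas.py top_p5
python3 - <<'E'
import cv2;from rig import get_image
a=cv2.imread('pics/top_p5.png')[150:280,240:410];w=cv2.cvtColor(get_image('wrist'),cv2.COLOR_RGB2BGR)
a=cv2.resize(a,(392,300),interpolation=cv2.INTER_CUBIC);w=cv2.resize(w,(400,300),interpolation=cv2.INTER_AREA)
cv2.imwrite('pics/c5.png',cv2.hconcat([a,w]))
E
```

```text
t 15.95 pos [ 0.4628 -0.1614  0.0032] tool y ang -84.16 shift [0.002 0.036 0.003] turn x -0.0009 deg 0.16 down in tool [ 1.0e+00 -1.2e-03  7.0e-04] F [-0.8 -0.   0.6] w 0.0746 q6 [-0.48  0.4   2.   -0.    0.75  0.99]
jaw pad centroid clamp mm 74.3 150.5 44
top_p5 tail -191.4 jawpad face 146.2 back 155.0
```

View pics/c5.png

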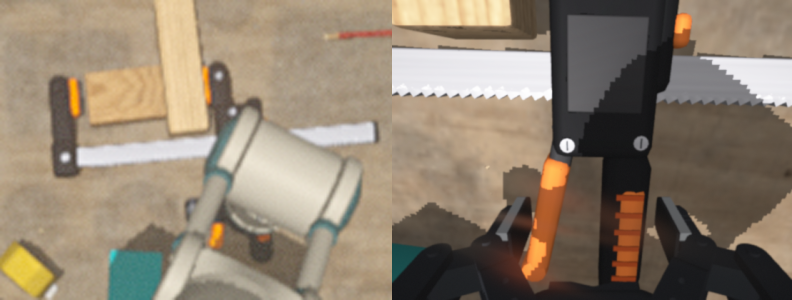

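Four strokes are done. The block lies square between the pads, tight to the batten, with about 9 mm left at the jaw pad. Next comes a full stroke, then a stroke that I hold.

Emit:
arm_command:
  series: "0 0.02 0 0 0 0 -0.2;-0.01 0.03 0 0 0 0 -0.2;-0.02 0.03 0 0 0 0 -0.2;-0.02 0.02 0 0 0 0 -0.2;0 0 0 0 0 0 -0.2;0 0 0 0 0 0 -0.2;0.02 -0.03 0 0 0 0 0.75;0.03 -0.04 0 0 0 0 0.75;0 -0.03 0 0 0 0 0.75;0 0 0 0 0 0 0.75;0 0 0 0 0 0 0.75;0 0 0 0 0 0 0.75"

```text
clock: 17.05
position: [0.4629, -0.1614, 0.0032]
ee_rot: [0.036, 0.706, 0.036, -0.706]
contact_force: [-1.1, -0.1, 1.1]
width: 0.0751
```

```bash
python3 look.py p6; python3 meas.py top_p6
```

```text
t 17.05 pos [ 0.4629 -0.1614  0.0032] tool y ang -84.17 shift [0.002 0.036 0.003] turn x -0.0009 deg 0.17 down in tool [ 1.0e+00 -1.2e-03  8.0e-04] F [-1.1 -0.1  1.1] w 0.0751 q6 [-0.48  0.4   2.   -0.    0.75  0.99]
jaw pad centroid clamp mm 75.2 144.5 45
top_p6 tail -197.3 jawpad face 140.6 back 149.5
```

Emit:
arm_command:
  series: "0 0.02 0 0 0 0 -0.2;-0.01 0.02 0 0 0 0 -0.2;-0.01 0.02 0 0 0 0 -0.2;-0.01 0 0 0 0 0 -0.2;0 0 0 0 0 0 -0.2;0 0 0 0 0 0 -0.2;0 0 0 0 0 0 -0.2;0 0 0 0 0 0 -0.2"

```text
clock: 17.77
position: [0.463, -0.169, 0.0061]
ee_rot: [0.037, 0.706, 0.035, -0.706]
contact_force: [-3.5, -5.5, 0.1]
width: 0.0395
```

```bash
python3 look.py p7; python3 meas.py top_p7
```

```text
t 17.77 pos [ 0.463  -0.169   0.0061] tool y ang -84.2 shift [ 0.031 -0.04  -0.003] turn x -0.0011 deg 0.2 down in tool [ 1.0e+00 -3.1e-03 -1.0e-04] F [-3.5 -5.5  0.1] w 0.0395 q6 [-0.49  0.39  1.99 -0.    0.76  0.98]
jaw pad centroid clamp mm 77.6 140.8 42
top_p7 tail -198.9 jawpad face 137.5 back 145.9
```

Emit:
arm_command:
  series: "0.01 -0.02 0 0 0 0 0.75;0.02 -0.02 0 0 0 0 0.75;0 -0.02 0 0 0 0 0.75;0 0 0 0 0 0 0.75;0 0 0 0 0 0 0.75;0 0 0 0 0 0 0.75"

```text
clock: 18.32
position: [0.4622, -0.161, 0.0028]
ee_rot: [-0.036, -0.706, -0.036, 0.706]
contact_force: [-0.4, 0.4, -1.1]
width: 0.0747
```

```bash
python3 look.py p8; python3 meas.py top_p8
```

```text
t 18.32 pos [ 0.4622 -0.161   0.0028] tool y ang -84.17 shift [-0.002  0.041 -0.002] turn x -0.001 deg 0.17 down in tool [ 1.e+00 -1.e-04 -5.e-04] F [-0.4  0.4 -1.1] w 0.0747 q6 [-0.48  0.4   2.   -0.    0.75  0.99]
jaw pad centroid clamp mm 77.5 140.9 43
top_p8 tail -198.9 jawpad face 137.6 back 145.6
```

Emit:
arm_command:
  series: "0 0.02 0 0 0 0 -0.2;-0.01 0.02 0 0 0 0 -0.2;-0.01 0.02 0 0 0 0 -0.2;0 0 0 0 0 0 -0.2;0 0 0 0 0 0 -0.2;0 0 0 0 0 0 -0.2;0 0 0 0 0 0 -0.2;0 0 0 0 0 0 -0.2"

```text
clock: 19.03
position: [0.4623, -0.1694, 0.0056]
ee_rot: [-0.038, -0.706, -0.035, 0.707]
contact_force: [-4.6, -5.1, 5.2]
width: 0.0407
```

```bash
python3 look.py p9; python3 meas.py top_p9
python3 - <<'E'
import cv2;from rig import get_image
a=cv2.imread('pics/top_p9.png')[150:280,240:410];w=cv2.cvtColor(get_image('wrist'),cv2.COLOR_RGB2BGR)
a=cv2.resize(a,(392,300),interpolation=cv2.INTER_CUBIC);w=cv2.resize(w,(400,300),interpolation=cv2.INTER_AREA)
cv2.imwrite('pics/c9.png',cv2.hconcat([a,w]))
E
```

```text
t 19.03 pos [ 0.4623 -0.1694  0.0056] tool y ang -84.09 shift [ 0.026 -0.043 -0.01 ] turn x -0.0005 deg 0.09 down in tool [ 1.     -0.0037 -0.0015] F [-4.6 -5.1  5.2] w 0.0407 q6 [-0.49  0.4   1.99 -0.01  0.76  0.98]
jaw pad centroid clamp mm 77.9 140.6 41
top_p9 tail -199.2 jawpad face 137.2 back 145.8
```

View pics/c9.png

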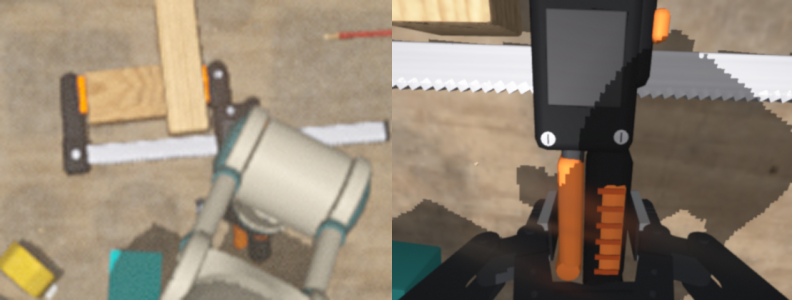

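The jaw pad now touches the block, and the handle and trigger are fully closed. To judge the pressure I measure the tooth phase of the bar relative to the head in the wrist view. At full stroke it matches the free strokes.

```bash
cat > phase.py <<'E'
import sys,pickle,os
from h import *
from rig import manip,get_image
def an(im,s,tag):
    hsv=cv2.cvtColor(im,cv2.COLOR_BGR2HSV)
    # screws: bright round blobs 10..28 px on the black head, rows 150-260
    m=((hsv[...,2]>150)&(hsv[...,1]<60)).astype(np.uint8)*255;m[:160]=0;m[260:]=0;m[:,:200]=0;m[:,380:]=0
    m=cv2.morphologyEx(m,cv2.MORPH_CLOSE,np.ones((5,5)))
    n,_,st,ce=cv2.connectedComponentsWithStats(m)
    sc=sorted([ce[i] for i in range(1,n) if 120<st[i,4]<700],key=lambda c:c[0])
    W=ray('wrist',sc,.033,s)[:,:2]*1000
    if len(W)!=2: print(tag,'screws',len(W),sc);return
    ey=(W[0]-W[1])/np.linalg.norm(W[0]-W[1]);mid=W.mean(0);ex=np.array([ey[1],-ey[0]])
    # lower edge of bar, cols 5..215
    pts=[]
    for c in range(5,212):
        col=im[40:170,c].mean(1);b=(im[40:170,c].max(1)-im[40:170,c].min(1)<28)&(col>150)
        r=np.nonzero(b)[0]
        if len(r)>10: pts.append((c,40+r.max()))
    P=ray('wrist',pts,.019,s)[:,:2]*1000-mid
    y=P@ey;x=P@ex;x=x-np.polyval(np.polyfit(y,x,1),y)
    best=max(((abs((x*np.exp(-2j*np.pi*y/p)).mean()),p) for p in np.arange(4,8,.05)))
    ph=[round(((np.angle((x*np.exp(2j*np.pi*y/p)).mean()))/(2*np.pi)*p)%p,2) for p in (6.0,)]
    print(tag,'screw sep',np.linalg.norm(W[0]-W[1]).round(2),'mid',mid.round(1),'yaw',np.degrees(np.arctan2(-ey[0],ey[1])).round(2),'pitch',round(best[1],2),'phase6',ph,'amp',round(best[0],2),len(pts))
if __name__=='__main__':
    q=np.array([-.036,-.706,-.036,.706]);q/=np.linalg.norm(q)
    an(cv2.imread('pics/w5.png'),dict(position=np.array([.4627,-.1652,.0036]),ee_rot=q),'w5 rel0')
    an(cv2.imread('pics/w6.png'),dict(position=np.array([.4625,-.1611,.003]),ee_rot=q),'w6 rel1')
    for f in sorted(os.listdir('.')):
        if f.startswith('ph_'): im,s=pickle.load(open(f,'rb'));an(im,s,f)
    if len(sys.argv)>1:
        s=manip.get_state();im=cv2.cvtColor(get_image('wrist'),cv2.COLOR_RGB2BGR)
        pickle.dump((im,s),open('ph_'+sys.argv[1],'wb'));an(im,s,sys.argv[1]);print('w',s['width'],s['contact_force'].round(1))
E
python3 phase.py a_sq7
```

```text
w5 rel0 screws 1 [array([244.26605505, 207.52293578])]
w6 rel1 screws 1 [array([246.19033233, 207.82779456])]
a_sq7 screws 1 [array([218.13939394, 193.82121212])]
w 0.040875446741880185 [-5.2 -4.1  5.7]
```

```bash
python3 - <<'E'
t=open('phase.py').read()
a=t.index("    if len(W)!=2");b=t.index("    # lower edge")
t=t[:a]+"    mid=W[0]\n"+t[b:]
t=t.replace("    y=P@ey;","    v=np.linalg.svd(P-P.mean(0))[2][0];ey=v*np.sign(v[1]);ex=np.array([ey[1],-ey[0]])\n    y=P@ey;")
t=t.replace("'screw sep',np.linalg.norm(W[0]-W[1]).round(2),","'edge x',(P@ex).mean().round(2),")
open('phase.py','w').write(t)
E
python3 phase.py
```

```text
w5 rel0 edge x 19.73 mid [ 505.7 -148.3] yaw 5.51 pitch 6.0 phase6 [np.float64(5.6)] amp 0.46 207
w6 rel1 edge x 19.71 mid [ 505.7 -144.9] yaw 4.31 pitch 6.0 phase6 [np.float64(1.67)] amp 0.46 207
ph_a_sq7 edge x 19.81 mid [ 508.7 -143.1] yaw 3.87 pitch 6.0 phase6 [np.float64(5.6)] amp 0.47 192
```

Emit:
arm_command:
  series: "0.01 -0.02 0 0 0 0 0.75;0.01 -0.02 0 0 0 0 0.75;0 -0.02 0 0 0 0 0.75;0 0 0 0 0 0 0.75;0 0 0 0 0 0 0.75;0 0 0 0 0 0 0.75"

```text
clock: 19.68
position: [0.4627, -0.1614, 0.003]
ee_rot: [0.036, 0.706, 0.036, -0.706]
contact_force: [0.7, 0.2, -0.1]
width: 0.0751
```

```bash
python3 phase.py b_rel7;python3 look.py p10; python3 meas.py top_p10
```

```text
w5 rel0 edge x 19.73 mid [ 505.7 -148.3] yaw 5.51 pitch 6.0 phase6 [np.float64(5.6)] amp 0.46 207
w6 rel1 edge x 19.71 mid [ 505.7 -144.9] yaw 4.31 pitch 6.0 phase6 [np.float64(1.67)] amp 0.46 207
ph_a_sq7 edge x 19.81 mid [ 508.7 -143.1] yaw 3.87 pitch 6.0 phase6 [np.float64(5.6)] amp 0.47 192
b_rel7 edge x 19.89 mid [ 509.  -144.6] yaw 4.96 pitch 6.0 phase6 [np.float64(2.64)] amp 0.46 207
w 0.07506887152021341 [ 0.7  0.2 -0.1]
t 19.73 pos [ 0.4627 -0.1614  0.003 ] tool y ang -84.17 shift [0.    0.036 0.002] turn x -0.001 deg 0.17 down in tool [ 1.e+00 -1.e-03  3.e-04] F [-0.7  0.1  0.1] w 0.0749 q6 [-0.48  0.4   2.   -0.    0.75  0.99]
jaw pad centroid clamp mm 74.0 141.1 43
top_p10 tail -199.1 jawpad face 137.6 back 145.7
```

Emit:
arm_command:
  series: "0 0.02 0 0 0 0 0.42;-0.01 0.02 0 0 0 0 0.42;0 0 0 0 0 0 0.42;0 0 0 0 0 0 0.42;0 0 0 0 0 0 0.42"

```text
clock: 20.2
position: [0.4624, -0.165, 0.0038]
ee_rot: [-0.036, -0.706, -0.036, 0.707]
contact_force: [-1.2, 2.1, -0.4]
width: 0.0611
```

```bash
python3 phase.py c_part8
```

```text
w5 rel0 edge x 19.73 mid [ 505.7 -148.3] yaw 5.51 pitch 6.0 phase6 [np.float64(5.6)] amp 0.46 207
w6 rel1 edge x 19.71 mid [ 505.7 -144.9] yaw 4.31 pitch 6.0 phase6 [np.float64(1.67)] amp 0.46 207
ph_a_sq7 edge x 19.81 mid [ 508.7 -143.1] yaw 3.87 pitch 6.0 phase6 [np.float64(5.6)] amp 0.47 192
ph_b_rel7 edge x 19.89 mid [ 509.  -144.6] yaw 4.96 pitch 6.0 phase6 [np.float64(2.64)] amp 0.46 207
c_part8 edge x 19.68 mid [ 509.2 -145.5] yaw 5.26 pitch 6.0 phase6 [np.float64(2.83)] amp 0.45 207
w 0.061067569357888575 [-1.2  2.1 -0.4]
```

Emit:
arm_command:
  series: "-0.01 0.02 0 0 0 0 -0.2;0 0.02 0 0 0 0 -0.2;0 0 0 0 0 0 -0.2;0 0 0 0 0 0 -0.2;0 0 0 0 0 0 -0.2;0 0 0 0 0 0 -0.2"

```text
clock: 20.75
position: [0.463, -0.1727, 0.0065]
ee_rot: [-0.039, -0.706, -0.035, 0.706]
contact_force: [-8.0, -7.7, 11.4]
width: 0.0418
```

```bash
python3 phase.py d_sq8;python3 look.py p11; python3 meas.py top_p11
```

```text
w5 rel0 edge x 19.73 mid [ 505.7 -148.3] yaw 5.51 pitch 6.0 phase6 [np.float64(5.6)] amp 0.46 207
w6 rel1 edge x 19.71 mid [ 505.7 -144.9] yaw 4.31 pitch 6.0 phase6 [np.float64(1.67)] amp 0.46 207
ph_a_sq7 edge x 19.81 mid [ 508.7 -143.1] yaw 3.87 pitch 6.0 phase6 [np.float64(5.6)] amp 0.47 192
ph_b_rel7 edge x 19.89 mid [ 509.  -144.6] yaw 4.96 pitch 6.0 phase6 [np.float64(2.64)] amp 0.46 207
ph_c_part8 edge x 19.68 mid [ 509.2 -145.5] yaw 5.26 pitch 6.0 phase6 [np.float64(2.83)] amp 0.45 207
d_sq8 edge x 19.89 mid [ 509.3 -145.5] yaw 5.48 pitch 6.0 phase6 [np.float64(0.01)] amp 0.46 189
w 0.041779630277749835 [-8.  -7.7 11.4]
t 20.8 pos [ 0.463  -0.1727  0.0065] tool y ang -84.03 shift [ 0.035 -0.076 -0.007] turn x -0.0002 deg 0.03 down in tool [ 1.0e+00 -6.5e-03 -7.0e-04] F [-7.9 -6.7 11.5] w 0.0416 q6 [-0.49  0.39  1.99 -0.01  0.76  0.98]
jaw pad centroid clamp mm 72.6 140.9 39
top_p11 tail -199.9 jawpad face 137.3 back 145.3
```

Squeezed, the bar is drawn about 2.7–3 mm further relative to the head than released. That means the rubber pad is being pressed in. I relax the side load on the hand a little, hold, and check.

Emit:
arm_command:
  series: "-0.02 0.01 0.01 0 0 0 -0.2;-0.01 0.01 0.01 0 0 0 -0.2;0 0 0 0 0 0 -0.2;0 0 0 0 0 0 -0.2;0 0 0 0 0 0 -0.2;0 0 0 0 0 0 -0.2;0 0 0 0 0 0 -0.2;0 0 0 0 0 0 -0.2;0 0 0 0 0 0 -0.2;0 0 0 0 0 0 -0.2;0 0 0 0 0 0 -0.2;0 0 0 0 0 0 -0.2"

```text
clock: 21.85
position: [0.4619, -0.1716, 0.008]
ee_rot: [0.036, 0.706, 0.035, -0.706]
contact_force: [4.0, -1.3, -7.0]
width: 0.0403
```

```bash
python3 phase.py e_hold | tail -2;python3 look.py p12; python3 meas.py top_p12
python3 - <<'E'
import cv2;from rig import get_image
a=cv2.imread('pics/top_p12.png')[150:280,240:410];w=cv2.cvtColor(get_image('side'),cv2.COLOR_RGB2BGR)[180:280,230:370]
a=cv2.resize(a,(392,300),interpolation=cv2.INTER_CUBIC);w=cv2.resize(w,(400,300),interpolation=cv2.INTER_CUBIC)
cv2.imwrite('pics/c12.png',cv2.hconcat([a,w]))
E
```

```text
e_hold edge x 19.96 mid [ 508.4 -144. ] yaw 5.04 pitch 6.05 phase6 [np.float64(5.91)] amp 0.48 188
w 0.04034260188076359 [ 4.  -1.3 -7. ]
t 21.9 pos [ 0.4619 -0.1716  0.0081] tool y ang -84.21 shift [ 0.05  -0.065 -0.017] turn x -0.0011 deg 0.21 down in tool [ 1.e+00 -9.e-04  7.e-04] F [ 4.1 -1.4 -7.4] w 0.0402 q6 [-0.5   0.39  1.99 -0.    0.76  0.97]
jaw pad centroid clamp mm 72.7 141.6 38
top_p12 tail -199.7 jawpad face 138.0 back 145.9
```

Emit:
arm_command:
  series: "0.008 0 -0.003 0 0 0 -0.2;0.006 0 -0.003 0 0 0 -0.2;0 0 0 0 0 0 -0.2;0 0 0 0 0 0 -0.2;0 0 0 0 0 0 -0.2;0 0 0 0 0 0 -0.2;0 0 0 0 0 0 -0.2;0 0 0 0 0 0 -0.2"

```text
clock: 22.67
position: [0.4616, -0.1716, 0.0068]
ee_rot: [-0.036, -0.706, -0.036, 0.706]
contact_force: [-3.3, -4.2, 4.0]
width: 0.0401
```

```bash
python3 phase.py f_hold | tail -2;python3 look.py p13; python3 meas.py top_p13
python3 - <<'E'
from h import *
for t in ['top_p6','top_p8','top_p10','top_p7','top_p9','top_p11','top_p12','top_p13']:
    im=cv2.imread(f'pics/{t}.png').astype(float)[185:212,255:290]
    sat=(im.max(2)-im.min(2));print(t,(np.clip(sat-130,0,None).sum()/100).round(1))
# other things unmoved?
a=cv2.imread('pics/top0.png');b=cv2.imread('pics/top_p13.png')
for n,(x,y,w,h) in dict(bottle=(178,134,32,32),tape=(235,250,35,32),pencil=(375,155,75,16)).items():
    r=cv2.matchTemplate(b[y-8:y+h+8,x-8:x+w+8],a[y:y+h,x:x+w],cv2.TM_CCOEFF_NORMED);print(n,r.max().round(2),np.array(cv2.minMaxLoc(r)[3])-8)
E
```

```text
f_hold edge x 19.9 mid [ 508.2 -144.2] yaw 5.09 pitch 6.0 phase6 [np.float64(5.8)] amp 0.46 188
w 0.04009529482755891 [-3.3 -4.2  4. ]
t 22.72 pos [ 0.4616 -0.1716  0.0068] tool y ang -84.18 shift [ 0.038 -0.064 -0.02 ] turn x -0.001 deg 0.18 down in tool [ 1.e+00 -8.e-04 -8.e-04] F [-4.  -4.1  4.1] w 0.0399 q6 [-0.5   0.39  1.99 -0.    0.76  0.97]
jaw pad centroid clamp mm 72.1 141.7 36
top_p13 tail -199.5 jawpad face 138.4 back 146.4
top_p6 42.5
top_p8 36.5
top_p10 40.6
top_p7 36.1
top_p9 35.7
top_p11 40.4
top_p12 39.5
top_p13 39.3
bottle 1.0 [0 0]
tape 0.94 [0 0]
pencil 0.98 [0 0]
```

Run:
```python
import pickle
from h import *
q=np.array([-.036,-.706,-.036,.706]);q/=np.linalg.norm(q)
L=[('w5',cv2.imread('pics/w5.png'),dict(position=np.array([.4627,-.1652,.0036]),ee_rot=q)),('w6',cv2.imread('pics/w6.png'),dict(position=np.array([.4625,-.1611,.003]),ee_rot=q))]
L+=[(f,*pickle.load(open('ph_'+f,'rb'))) for f in('a_sq7','b_rel7','c_part8','d_sq8','e_hold','f_hold')]
for t,im,s in L:
    hsv=cv2.cvtColor(im,cv2.COLOR_BGR2HSV)
    m=((hsv[...,2]>150)&(hsv[...,1]<60)).astype(np.uint8)*255;m[:160]=0;m[260:]=0;m[:,:200]=0;m[:,380:]=0
    m=cv2.morphologyEx(m,cv2.MORPH_CLOSE,np.ones((5,5)))
    n,_,st,ce=cv2.connectedComponentsWithStats(m);b=[st[i].tolist() for i in range(1,n) if st[i,4]>120]
    g=im.mean(2); e=[c for c in range(150,280) if g[85:125,c].mean()<90][0]   # head left edge over bar rows
    # tooth tips (local maxima of lower edge) nearest to the head edge
    low=np.array([40+np.nonzero((im[40:170,c].max(1)-im[40:170,c].min(1)<28)&(im[40:170,c].mean(1)>150))[0].max() for c in range(5,e-4)],float)
    low-=np.polyval(np.polyfit(np.arange(len(low)),low,1),np.arange(len(low)))
    W=lambda u,v,z:ray('wrist',[(u,v)],z,s)[0,:2]*1000
    eh=W(e,105,.033);P=ray('wrist',[(c,138) for c in range(5,e-4)],.019,s)[:,:2]*1000;ey=(P[0]-P[-1])/np.linalg.norm(P[0]-P[-1]);y=(P-eh)@ey
    ph=np.angle((low*np.exp(2j*np.pi*y/6)).mean())/(2*np.pi)*6%6
    print(t,'screw box',b,'edge col',e,'phase vs edge',round(ph,2))
```

```text
w5 screw box [[234, 198, 21, 20, 327]] edge col 221 phase vs edge 2.25
w6 screw box [[236, 198, 21, 21, 331]] edge col 225 phase vs edge 4.69
a_sq7 screw box [[208, 184, 21, 21, 330]] edge col 197 phase vs edge 3.72
b_rel7 screw box [[235, 189, 21, 21, 337]] edge col 223 phase vs edge 5.96
c_part8 screw box [[227, 186, 21, 21, 338]] edge col 214 phase vs edge 0.16
d_sq8 screw box [[207, 183, 21, 20, 328]] edge col 194 phase vs edge 4.01
e_hold screw box [[205, 181, 21, 21, 326]] edge col 193 phase vs edge 3.97
f_hold screw box [[205, 182, 21, 20, 325]] edge col 193 phase vs edge 3.95
```

```bash
python3 -c "
from rig import ticket,manip
print(manip.get_state()['width']);print(ticket.sign_off())"
```

```text
0.04029404715308269
the job is handed in; nothing more can be done
None
```

The job is handed in: the block is clamped against the batten, and the arm is still holding the trigger squeezed at a 20 N grip. The whole job took about 23 s of the 61 s allowed.

I laid the block in the mouth and pushed it gently against the batten until I felt contact (4.6 N). I then released it and took handle and trigger together. Six strokes brought the jaw pad up to the block. Two more squeezes were for checking, and I held the last one. The arm never touched the far jaw.

**Last checks**
- **Fingers:** the opening is 40 mm, so handle and trigger are fully closed. The force on the wrist is only about 4 N per axis.
- **Jaw pad:** in the top view it sits on the block's end. The block lies square between the pads, with the batten tight at the head pad.
- **Neighbours:** the glue bottle, tape measure and pencil have not moved (0 px shift).

**Checks that disagreed or failed**
- **Pad pressure:** I could only infer it, from how far the bar moves when squeezed.
  - Two readings of the tooth position gave 2.0–2.8 mm of movement, or roughly 27–38 N. That is firm and under the 45 N crush limit, but partly above the 17–30 N you gave for a 20 N grip.
  - The coarser top view suggested only about 1 mm, or about 17 N.
- **Pad thickness:** in the top view it was too noisy to settle the pressure.
- **Final crop:** I could not view it because the picture limit was reached.

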